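# Index the board carrier one hole on

### The job

Turn the circuit-board carrier on to its next work position, the hole next to the green stud: hook a fingertip through the pull loop from the robot's side, raise the spring pin out of its hole, swing the blue arm one hole towards the green stud and let the pin drop fully home there. Work from inside the loop, without pinching it or pressing on its yellow outer band, do not push the loop or the arm roughly, and leave the things round about where they stand; finish clear of everything.

Things in the scene. Friction and masses are not known exactly. Their poses are not given: they have to be found in the camera images.
- index_base: grey base screwed to the bench, 220 x 210 mm; origin on the bench, on the arm's upright pivot axis; x axis points away from the robot, z up. Its aluminium plate, top 30 mm above the bench, has five 11 mm holes on a circle of 110 mm radius about the pivot, on the robot's side, 0.38 rad apart, the middle one in direction -x of the base.
- swing_arm (a joint): angle (rad) of the blue arm about the pivot: 0 with the pin at the middle hole (the start), positive counter-clockwise from above; holes at -0.76, -0.38, 0, 0.38, 0.76; stops at +-0.9. With the pin home it is locked (about +-0.013 rad of play); with the pin raised it turns with friction (about 1 N at the loop) and stays where it is left.
- index_pin (a joint): height (m) of the spring pin: 0 = fully home in a hole, 0.009 = its round foot level with the top of the hole plate, 0.024 = upper stop. A spring pulls it down with about 5 N at 0 and 10 N at 0.024. Let go between holes the 8 mm pin stands on the plate, and drops in when it is swung over a hole.
- loop_eye (a point): centre of the opening of the steel pull loop fixed on the pin: 97 mm above the pin's foot (118 mm above the bench with the pin home), 96 mm from the pivot axis. Opening 56 wide, 52 mm up its slope, bar 8 mm thick. The loop stands across the arm, its top leaning 0.5 rad from upright towards the pivot. Axes: x level towards the pivot, y along the width, z up. It is free above z = 90 mm.
- pin_foot (a point): lower end of the pin, on its axis, 110 mm from the pivot axis
- yellow_band: yellow plastic band that covers the top edge, the back (the face away from the robot) and the two outer flanks of the pull loop, not its inside nor the face towards the robot; not to be touched with more than 3 N. Its origin is that of the pin's foot.
- green_stud: green domed stud, 16 mm across and 9 mm high, fixed on the hole plate 26 mm outward (away from the pivot) of the hole to which the pin must go; a neighbour of the middle hole, on either side. Origin at the centre of its underside.
- red_stud: the same in red, beside the neighbour hole on the other side: not wanted now
- dropper_bottle: loose white bottle with a red tip, 35 mm across, 95 mm high, standing; origin under its centre
- flux_tin: loose round yellow tin, 52 mm across, 22 mm high; origin under its centre
- battery_9v: loose block battery, 18 x 27 x 48 mm, standing; origin under its centre
- fuse_box: loose small grey lidded box, 31 x 47 x 19 mm; origin under its centre
- screwdriver_flat: loose red screwdriver, 196 mm long, lying; origin under its centre

How it is judged:
On the way, in this order (a step that is already met when the one before it is completed fails the run):
1. the pin is raised clear of its hole (value of joint index_pin above 0.0095 m), for 0.1 s.
2. the pin is home in the hole beside the green stud (value of joint index_pin below 0.003 m and horizontal distance between pin_foot and green_stud below 0.03 m), for 0.2 s.
At the end, for the whole second after the job is handed in: the pin is home (within 3 mm) in the hole beside the green stud (pin axis within 30 mm of the stud's centre; the hole is 26 mm from it) and the arm is at rest (all of step 2 and velocity of joint swing_arm between -0.05 and 0.05 rad/s); the robot touches nothing.
It fails at once if the loop's yellow outer band is pinched or pressed (more than 3 N) (contact force between the fingers and yellow_band above 3 N).
It fails at once if the loop or the arm is pushed with more than 50 N (contact force between the fingers and swing_arm above 50 N).
It fails at once if a loose thing is pushed more than 20 mm or lifted (distance of any of dropper_bottle, flux_tin, battery_9v, fuse_box, screwdriver_flat from where it was at the start of the episode above 0.02 m).
It also fails if it takes over 45 s, if anything falls off the work surface, if the arm or the gripper's body presses on something with over 40 N, if the wrist force passes 120 N, or if a joint passes its speed limit or range.

### The arm

A 6-joint arm with a two-finger parallel gripper is mounted at the origin on a cart in front of the work surface, level with it; the furniture and walls round the work are solid. World frame = base frame: x ahead of the robot, y to its left, z up, the work surface at z = 0. Lengths are in m, angles in rad, forces in N, time in s.
With the tool pointing down it reaches from about 0.35 to 0.775 m from the base axis. Payload 5.5 kg.
Tool frame: the origin (TCP) lies midway between the tips of the shut fingers; the grasp point (between the pads) lies env.grasp_offset behind it (env.grasp_offset is the distance from the TCP to the grasp point, in m); z points along the fingers, y is the line along which they close (so a half turn about z gives the same grasp; the last joint's range is limited). The gripper opens to 85 mm and grips with 20 to 120 N. Pads are 22 mm wide; open, the fingers measure 114 mm over their backs; the gripper's body (76 mm by 85 mm) begins 54 mm behind the grasp point. The pads swing forward as they close: fully open they stand 13 mm farther back than shut.
Start: joints at [1.153, 0.313, 0.046, 1.304, 0, 1.431], TCP at [0.158, 0.553, 0.231] pointing down, gripper open.
Joint ranges: [-2.76, 2.76], [-0.86, 1.69], [-1.03, 1.26], [-2.2, 2.34], [-1.47, 1.5], [-3.14, 3.14]. Speed limits (rad/s): [2.57, 2.57, 3.14, 3.14, 3.14, 3.14].

### API

Orientations are given as a 3x3 rotation matrix whose columns are the frame's x, y, z axes.
In Python, from station import env, optics gives the robot as it stands. The module is installed in compiled form; this text tells all that it offers.
- The arm moves only by the shell command python3 -m inch 'ROWS'. ROWS is JSON, a list of rows, each an object with "travel": the shift along the tool's x, y, z in m, a list of three; "yaw": the turn about the tool's z in rad; "grip": the finger opening in m, from 0 to 0.0854. In form: [{"travel": [dx, dy, dz], "yaw": yaw, "grip": grip}, ...]. A call has exactly 8 rows; each row is the pose to reach, as a shift and turn from the pose commanded when the call began, along the tool's axes at that moment; what a row does not reach only later rows make up. A row lasts 1/12 s, in which the tool goes at most 41.7 mm and 7.16 degrees, less where a joint would pass 70% of its speed; a pose out of reach is approached as far as the arm can. A call with a gripper value outside its range is refused whole. The fingers move at their own pace and stop on an object; the grip force is fixed at half the most. Time passes only in rows, so rows that repeat a pose let the fingers close, or fill a call up. It gives the time, the measured TCP pose, the force, the opening and the grip force at its end, in the units of the state.
- env.read_state(): the state, without advancing time (a new reading comes with each control period).
- optics.read_camera(name): name is "side" or "top" or "wrist"; returns (picture, depth): 420x560x3 uint8, red, green, blue; 420x560 float32, m along the optical axis (not along the pixel's ray), 0 where there is no reading.
- optics.get_calibration(name): a dict with "fx", "fy", "cx", "cy" (pixels), "eye" and "rotation" of the camera in the world; the wrist camera has in their place "T_tool_cam" (4x4, takes a point from camera to tool coordinates, whose origin is the TCP and whose axes are the flange's). Camera axes: x right, y down, z forward; pixel columns grow to the right and rows downward; lengths in m; the calibration is good to about 2 mm. A picture is of the moment at which its call begins: read the wrist's pose just before it. get_calibration takes no time and is no camera call.
- env.finish_job(): hands the job in; it is judged then, once.
The state is a dict: "clock": time; "qpos": joint angles; "dq": joint speeds; "effort": joint torques, N m; "ee_pos": TCP position; "ee_rot": TCP orientation; "force": force on the tool from outside, world axes, zero at the start; "moment": the same for the moment, N m; "gripper_width": opening from 0.0 (shut) to 1.0 (fully open); "grasp_force": force on a finger pad.
Only numpy, scipy, OpenCV 4.12 (cv2) and the standard library are available. Lean on these libraries where they do the work, as an engineer would, in place of code of your own. Each camera call takes 0.05 s, during which the arm holds its last target. There are 200 camera calls.

## Working session

There is one attempt and no reset: what is moved stays moved. The work goes in short steps, Python scripts to look and compute and a shell command to move; the robot and the scene stay as the last step left them, time stands still between calls to the robot, and variables do not carry over. Pictures are saved under pics/ and viewed, at most 10 in all, crops included, and the job is handed in when it is done.

```bash
mkdir -p pics; cat > h.py <<'E'
import numpy as np, cv2
from station import env, optics
def snap(n,fn):
    s=env.read_state(); p,d=optics.read_camera(n); c=optics.get_calibration(n)
    cv2.imwrite(f'pics/{fn}.png',p[:,:,::-1]); np.savez(f'pics/{fn}.npz',p=p,d=d)
    if 'eye' in c: R,t=np.array(c['rotation']),np.array(c['eye'])
    else:
        T=np.array(c['T_tool_cam']);Rt=np.array(s['ee_rot']); R=Rt@T[:3,:3]; t=Rt@T[:3,3]+s['ee_pos']
    h,w=d.shape; u,v=np.meshgrid(np.arange(w),np.arange(h))
    X=np.stack([(u-c['cx'])/c['fx']*d,(v-c['cy'])/c['fy']*d,d],-1)@R.T+t
    X[d==0]=np.nan; np.save(f'pics/{fn}_X.npy',X); return p,d,X
E
python3 - <<'E'
from h import *
np.set_printoptions(precision=4,suppress=True)
for n in('top','side'): snap(n,n+'0')
a=[cv2.imread(f'pics/{n}0.png') for n in('top','side')]
s=env.read_state();print(s['ee_pos'],s['ee_rot'],s['clock'],env.grasp_offset)
E
```

```text
[0.1575 0.5525 0.2305] [[-0.9617  0.2743 -0.0007]
 [ 0.2743  0.9617 -0.0015]
 [ 0.0003 -0.0016 -1.    ]] 0.1 0.0187
```

View pics/top0.png

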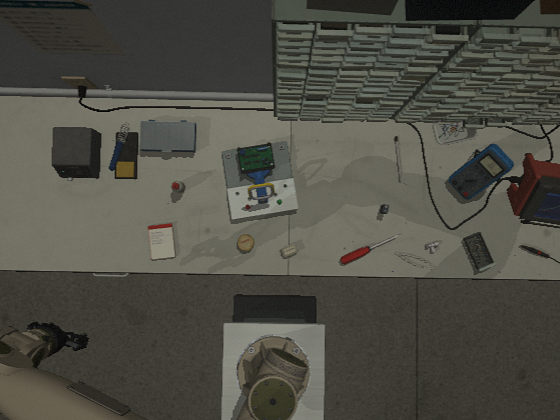

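View pics/side0.png

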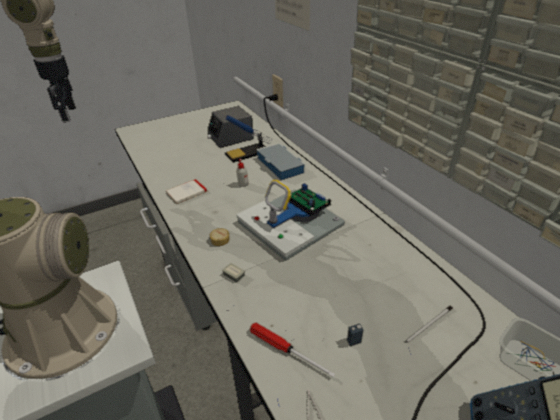

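The top view shows the base near (260,180). The red stud is near (247,207), the green one near (281,202) on the robot's right, and the yellow band near (262,190). I'll enlarge that area to measure it.

```bash
python3 - <<'E'
from h import *
np.set_printoptions(precision=4,suppress=True)
p=cv2.imread('pics/top0.png'); a=cv2.resize(p[130:235,215:310],None,fx=5.5,fy=5.5,interpolation=cv2.INTER_CUBIC)
cv2.imwrite('pics/top0c.png',a)
X=np.load('pics/top0_X.npy')
hsv=cv2.cvtColor(p,cv2.COLOR_BGR2HSV)
roi=np.zeros(p.shape[:2],bool);roi[135:225,215:305]=1
for n,lo,hi in(('green',(50,100,30),(85,255,255)),('red',(0,130,40),(6,255,255)),('yellow',(18,90,90),(32,255,255)),('blue',(100,120,40),(125,255,255))):
    m=((cv2.inRange(hsv,lo,hi)>0)&roi).astype(np.uint8)
    k,l,st,ce=cv2.connectedComponentsWithStats(m)
    for i in range(1,k):
        if st[i,4]>3: 
            q=X[l==i]; print(n,st[i],ce[i],np.nanmean(q,0),np.nanmin(q,0),np.nanmax(q,0))
# holeplate & base extents by height
for zl,zh in((.027,.034),(.008,.027)):
    m=roi&(X[...,2]>zl)&(X[...,2]<zh); print(m.sum(), cv2.minAreaRect(X[m][:,:2].astype(np.float32)))
m=((hsv[...,2]>150)&roi&(abs(X[...,2]-.03)<.005)); print(cv2.minAreaRect(X[m][:,:2].astype(np.float32)), np.nanmedian(X[m][:,2]))
print(np.nanmedian(X[225:230,280:300,2]),optics.get_calibration('top')['eye'])
E
```

```text
green [240 147  33  23 369] [255.5366 158.2276] [0.6584 0.0678 0.0589] [0.6244 0.017  0.0462] [0.693  0.1165 0.0746]
green [277 200   4   4  14] [278.7143 201.5   ] [ 0.5273 -0.0064  0.0358] [ 0.5224 -0.0105  0.0279] [ 0.532  -0.001   0.0443]
red [246 205   4   4  13] [247.1538 206.5385] [0.5096 0.0915 0.0373] [0.5048 0.086  0.0307] [0.5141 0.0955 0.044 ]
yellow [248 183  26   8  60] [259.9167 185.1333] [0.5665 0.0499 0.1458] [0.5522 0.0116 0.0277] [0.5737 0.0907 0.1538]
blue [242 150   2   3   4] [242.75 150.75] [0.6777 0.1066 0.0787] [0.6749 0.1057 0.0723] [0.6796 0.1088 0.0811]
blue [248 170  21  14 152] [258.6908 175.8026] [0.6058 0.0575 0.0433] [0.5828 0.0288 0.0338] [0.625  0.0907 0.0551]
blue [257 188   9   9  61] [261.082  191.4426] [0.557  0.049  0.0436] [0.5428 0.0366 0.0373] [0.568  0.0618 0.0569]
1064 ((0.5911882519721985, 0.05409793555736542), (0.20892520248889923, 0.20965227484703064), 10.551335334777832)
1918 ((0.5990027785301208, 0.05583915859460831), (0.2839484214782715, 0.28138574957847595), 1.360563039779663)
((0.5370811820030212, 0.04579406976699829), (0.09442025423049927, 0.20463769137859344), 10.983450889587402) 0.02962822857294678
0.0005550244458070175 [0.4093 0.0002 1.723 ]
```

View pics/top0c.png

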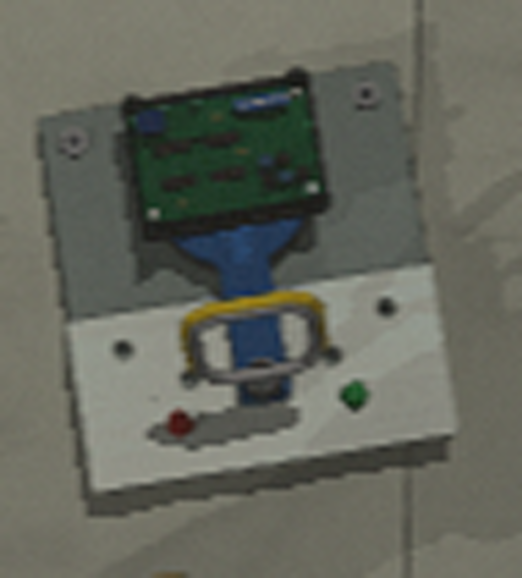

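The crop shows the red stud on the robot's left at crop (178,422), the green on its right at (354,393), and the loop centred at about (257,340).

- **Geometry check:** the studs measure 99.5 mm apart, against the 101 mm expected.
- **Pose:** the base yaw is about 0.183 rad and the pivot is at about (0.643, 0.066).
- **Direction:** the target is swing_arm = +0.38.

I'll go in with the gripper open and turned so it closes along the arm, with the near finger down inside the loop.

```bash
cat > to.py <<'E'
import sys;from h import *
np.set_printoptions(precision=4,suppress=True)
B=np.array([.643,.0657]);YAW=.183
def show(s):
    R=np.array(s['ee_rot']);p=np.array(s['ee_pos'])
    d=p[:2]-B; print('t',round(s['clock'],2),'p',p,'rad',np.hypot(*d),'ang',(np.arctan2(-d[1],-d[0])-YAW),'yawdir',np.arctan2(R[1,1],R[0,1])-YAW,'F',np.array(s['force']),'w',s['gripper_width'])
if __name__=='__main__':
    s=env.read_state();show(s);R=np.array(s['ee_rot'])
    if len(sys.argv)>1: # radius of TCP, swing angle, z
        r,a,z=map(float,sys.argv[1:4]); g=np.array([B[0]-r*np.cos(YAW+a),B[1]-r*np.sin(YAW+a),z])
        y0=np.arctan2(R[1,1],R[0,1]); print('goal',g,'travel',R.T@(g-s['ee_pos']),'yaw',-((YAW+a)-y0))
E
python3 -m inch '[{"travel":[-0.27,-0.174,0],"yaw":0.7,"grip":0.085},{"travel":[-0.27,-0.174,0],"yaw":0.7,"grip":0.085},{"travel":[-0.27,-0.174,0],"yaw":0.7,"grip":0.085},{"travel":[-0.27,-0.174,0],"yaw":0.7,"grip":0.085},{"travel":[-0.27,-0.174,0],"yaw":0.7,"grip":0.085},{"travel":[-0.27,-0.174,0],"yaw":0.7,"grip":0.085},{"travel":[-0.27,-0.174,0],"yaw":0.7,"grip":0.085},{"travel":[-0.27,-0.174,0],"yaw":0.7,"grip":0.085}]'
python3 to.py .0515 0 .23
```

```text
clock: 0.77
ee_pos: [0.3711, 0.309, 0.2311]
ee_rot: [[-0.557, 0.83, 0.0], [0.83, 0.557, -0.001], [-0.001, -0.0, -1.0]]
force: [0.4, -0.4, -0.3]
gripper_width: 0.993
grasp_force: 0.0
t 0.77 p [0.3711 0.309  0.2311] rad 0.3648851705064347 ang -0.9129350856488425 yawdir 0.40806501768423836 F [ 0.4412 -0.4304 -0.27  ] w 0.9927074916269395
goal [0.5924 0.0563 0.23  ] travel [-0.3331  0.0429  0.0013] yaw 0.40806501768423836
```

```bash
python3 -m inch '[{"travel":[-0.04,0.005,0],"yaw":0.1,"grip":0.085},{"travel":[-0.08,0.01,0],"yaw":0.2,"grip":0.085},{"travel":[-0.12,0.015,0],"yaw":0.3,"grip":0.085},{"travel":[-0.16,0.02,0],"yaw":0.4,"grip":0.085},{"travel":[-0.2,0.026,0],"yaw":0.4,"grip":0.085},{"travel":[-0.24,0.031,0],"yaw":0.4,"grip":0.085},{"travel":[-0.28,0.036,0],"yaw":0.4,"grip":0.085},{"travel":[-0.31,0.04,0],"yaw":0.4,"grip":0.085}]'
python3 - <<'E'
from h import *
snap('wrist','w1');snap('top','top1')
E
python3 to.py .0515 0 .23
```

```text
clock: 1.43
ee_pos: [0.5776, 0.0741, 0.2307]
ee_rot: [[-0.19, 0.982, -0.0], [0.982, 0.19, -0.0], [-0.0, -0.0, -1.0]]
force: [1.3, -0.0, -0.4]
gripper_width: 0.993
grasp_force: 0.0
t 1.53 p [0.5787 0.073  0.23  ] rad 0.06471613909953772 ang -0.2963593042570587 yawdir 0.004580343287056393 F [-0.4775  0.146  -0.7115] w 0.9972267760259469
goal [0.5924 0.0563 0.23  ] travel [-0.0189  0.0103 -0.    ] yaw 0.004580343287056393
```

View pics/w1.png

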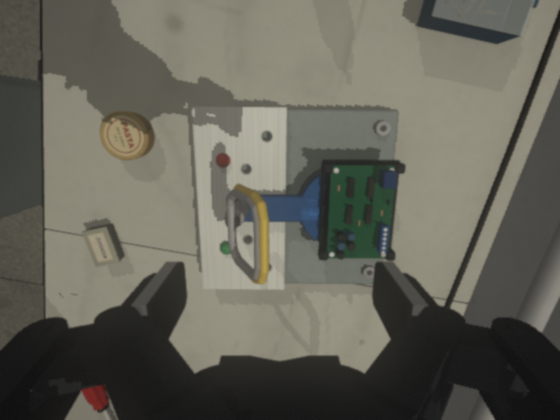

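The wrist view shows the red stud at (223,160), the green at (225,247) and the loop at (247,235), with both fingers in view and the base square to the tool. I'll refine the pose from this closer depth image.

```bash
python3 - <<'E'
from h import *
np.set_printoptions(precision=4,suppress=True)
p=cv2.imread('pics/w1.png');X=np.load('pics/w1_X.npy');hsv=cv2.cvtColor(p,cv2.COLOR_BGR2HSV)
def mean(m):
    q=X[m];q=q[~np.isnan(q[:,0])];return q.mean(0),q.min(0),q.max(0)
C={}
for n,lo,hi,(r0,r1,c0,c1) in(('red',(0,130,40),(8,255,255),(150,172,212,236)),('green',(50,90,30),(85,255,255),(236,260,214,238)),('redb',(170,130,40),(180,255,255),(150,172,212,236)),('yellow',(15,110,70),(32,255,255),(180,290,225,275))):
    m=np.zeros(p.shape[:2],bool);m[r0:r1,c0:c1]=1;m&=cv2.inRange(hsv,lo,hi)>0
    print(n,m.sum());
    if m.sum(): C[n]=mean(m);print(*C[n])
m=(X[...,2]>.027)&(X[...,2]<.032);m[:, :185]=0;m[:,400:]=0;m[:100]=0;m[300:]=0
print('base',cv2.minAreaRect(X[m][:,:2].astype(np.float32)))
m=(X[...,2]>.088);m[:,:215]=0;m[:,280:]=0;m[:170]=0;m[295:]=0
q=X[m];print('loop',m.sum())
# base coordinates about pivot estimate
B=np.array([.643,.0657]);c,s=np.cos(.183),np.sin(.183)
b=(q[:,:2]-B)@np.array([[c,-s],[s,c]])
for zl in np.arange(.09,.16,.01):
    k=(q[:,2]>=zl)&(q[:,2]<zl+.01)
    if k.sum(): print(round(zl,3),k.sum(),np.percentile(b[k],[2,50,98],axis=0).T.ravel())
E
```

```text
red 1
[0.5192 0.0922 0.0379] [0.5192 0.0922 0.0379] [0.5192 0.0922 0.0379]
green 31
[ 0.531  -0.0082  0.0392] [ 0.528  -0.0118  0.0378] [ 0.5343 -0.0044  0.0407]
redb 0
yellow 823
[0.5664 0.058  0.1469] [0.5387 0.0136 0.1085] [0.5772 0.0867 0.1529]
base ((0.5590723156929016, 0.0477900430560112), (0.13668572902679443, 0.21025507152080536), 10.411966323852539)
loop 2469
0.09 501 [-0.1116 -0.1063 -0.1012 -0.0275 -0.0032  0.0214]
0.1 149 [-0.1073 -0.1026 -0.0969 -0.0345 -0.0279  0.0364]
0.11 138 [-0.1014 -0.0971 -0.0916 -0.0356  0.0292  0.0366]
0.12 160 [-0.0958 -0.0915 -0.0853 -0.036   0.0291  0.0367]
0.13 196 [-0.0905 -0.0859 -0.0783 -0.0386  0.0304  0.0366]
0.14 879 [-0.0842 -0.0788 -0.071  -0.0352  0.0064  0.0329]
0.15 429 [-0.078  -0.0746 -0.0714 -0.0259 -0.001   0.021 ]
```

The loop measures at the expected radius and is centred to within about 1 mm, so the pose holds. Next I'll align and lower the near finger into the opening.

```bash
python3 -m inch '[{"travel":[-0.0095,0.005,0],"yaw":0.005,"grip":0.085},{"travel":[-0.0189,0.0103,0],"yaw":0.005,"grip":0.085},{"travel":[-0.0189,0.0103,0],"yaw":0.005,"grip":0.085},{"travel":[-0.0189,0.0103,0.015],"yaw":0.005,"grip":0.085},{"travel":[-0.0189,0.0103,0.03],"yaw":0.005,"grip":0.085},{"travel":[-0.0189,0.0103,0.045],"yaw":0.005,"grip":0.085},{"travel":[-0.0189,0.0103,0.06],"yaw":0.005,"grip":0.085},{"travel":[-0.0189,0.0103,0.06],"yaw":0.005,"grip":0.085}]'
python3 to.py .0515 0 .11
python3 - <<'E'
from h import *
snap('wrist','w2')
E
```

```text
clock: 2.2
ee_pos: [0.5873, 0.0614, 0.1684]
ee_rot: [[-0.188, 0.982, -0.005], [0.982, 0.188, 0.0], [0.001, -0.005, -1.0]]
force: [-0.4, -0.8, -1.3]
gripper_width: 0.993
grasp_force: 0.0
t 2.2 p [0.5873 0.0614 0.1684] rad 0.05583944185907684 ang -0.10673692707669612 yawdir 0.006586610962680789 F [-0.4279 -0.8366 -1.3283] w 0.9934981374960119
goal [0.5924 0.0563 0.11  ] travel [-0.0061  0.0043  0.0584] yaw 0.006586610962680789
```

View pics/w2.png

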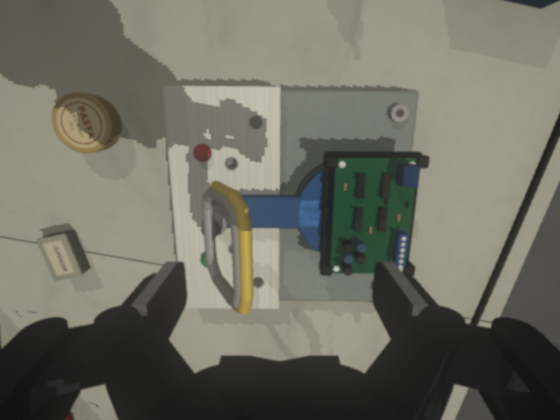

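The wrist view shows the near finger (left, tip about (175,275)) still outside the loop plane. The tool lags about 6 mm short, so I'll correct that before going down.

```bash
python3 -m inch '[{"travel":[-0.006,0.004,0],"yaw":0.006,"grip":0.085},{"travel":[-0.006,0.004,0],"yaw":0.006,"grip":0.085},{"travel":[-0.006,0.004,0],"yaw":0.006,"grip":0.085},{"travel":[-0.006,0.004,0],"yaw":0.006,"grip":0.085},{"travel":[-0.006,0.004,0],"yaw":0.006,"grip":0.085},{"travel":[-0.006,0.004,0],"yaw":0.006,"grip":0.085},{"travel":[-0.006,0.004,0],"yaw":0.006,"grip":0.085},{"travel":[-0.006,0.004,0],"yaw":0.006,"grip":0.085}]'
python3 to.py .0515 0 .11
```

```text
clock: 2.92
ee_pos: [0.5948, 0.0552, 0.1714]
ee_rot: [[-0.181, 0.983, 0.0], [0.983, 0.181, 0.0], [0.0, 0.0, -1.0]]
force: [0.1, -1.2, -0.0]
gripper_width: 0.996
grasp_force: 0.0
t 2.92 p [0.5948 0.0552 0.1714] rad 0.04933328568456476 ang 0.031539880333484066 yawdir -0.0010026155648553137 F [ 0.1128 -1.2271 -0.0232] w 0.9962644754885931
goal [0.5924 0.0563 0.11  ] travel [ 0.0015 -0.0022  0.0614] yaw -0.0010026155648553137
```

```bash
python3 -m inch '[{"travel":[0.0015,-0.0025,0],"yaw":0,"grip":0.085},{"travel":[0.0015,-0.0025,0.012],"yaw":0,"grip":0.085},{"travel":[0.0015,-0.0025,0.024],"yaw":0,"grip":0.085},{"travel":[0.0015,-0.0025,0.036],"yaw":0,"grip":0.085},{"travel":[0.0015,-0.0025,0.048],"yaw":0,"grip":0.085},{"travel":[0.0015,-0.0025,0.061],"yaw":0,"grip":0.085},{"travel":[0.0015,-0.0025,0.061],"yaw":0,"grip":0.085},{"travel":[0.0015,-0.0025,0.061],"yaw":0,"grip":0.085}]'
python3 - <<'E'
from h import *
snap('wrist','w3');p,d,X=snap('side','s3')
cv2.imwrite('pics/s3c.png',cv2.resize(cv2.imread('pics/s3.png')[120:260,210:360],None,fx=4,fy=4,interpolation=cv2.INTER_CUBIC))
E
python3 to.py .0445 0 .11
```

```text
clock: 3.58
ee_pos: [0.5912, 0.0563, 0.1097]
ee_rot: [[-0.181, 0.983, -0.002], [0.983, 0.181, 0.0], [0.001, -0.002, -1.0]]
force: [0.4, 0.3, 0.2]
gripper_width: 0.994
grasp_force: 0.0
t 3.68 p [0.5925 0.0562 0.1111] rad 0.05138899556262956 ang 0.001979818790545901 yawdir -0.0009837735047110996 F [0.0653 0.7434 0.2547] w 0.9921938965396737
goal [0.5992 0.0576 0.11  ] travel [0.0001 0.0069 0.0011] yaw -0.0009837735047110996
```

View pics/s3c.png

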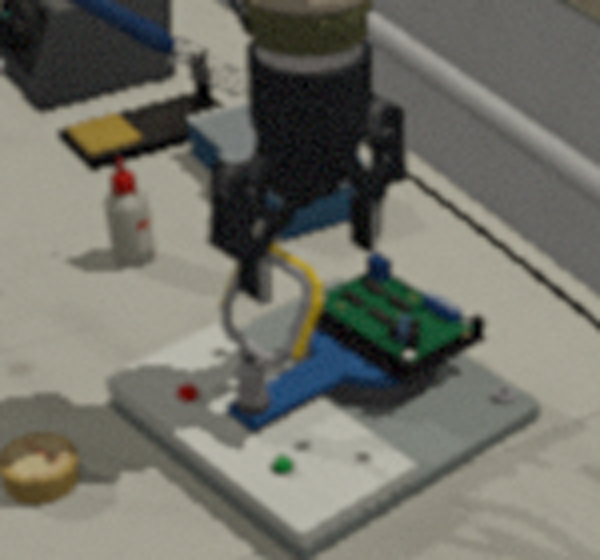

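View pics/w3.png

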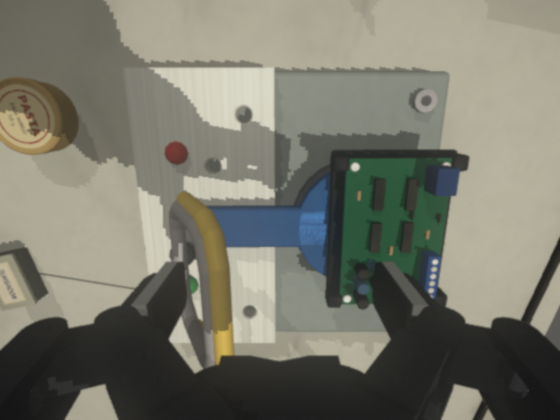

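The side crop shows the near finger tip (255,290) inside the loop just in front of the top bar, with the far finger (368,240) clear above the board; the wrist view agrees. Now I'll ease it towards the pivot until it touches the inner face of the top bar.

```bash
python3 -m inch '[{"travel":[0,0.002,0],"yaw":0,"grip":0.085},{"travel":[0,0.004,0],"yaw":0,"grip":0.085},{"travel":[0,0.005,0],"yaw":0,"grip":0.085},{"travel":[0,0.006,0],"yaw":0,"grip":0.085},{"travel":[0,0.007,0],"yaw":0,"grip":0.085},{"travel":[0,0.008,0],"yaw":0,"grip":0.085},{"travel":[0,0.008,0],"yaw":0,"grip":0.085},{"travel":[0,0.008,0],"yaw":0,"grip":0.085}]'
python3 to.py .0445 0 .11
```

```text
clock: 4.35
ee_pos: [0.6, 0.0576, 0.1103]
ee_rot: [[-0.181, 0.983, -0.0], [0.983, 0.181, 0.0], [0.0, -0.0, -1.0]]
force: [0.0, 1.6, 0.4]
gripper_width: 0.992
grasp_force: 0.0
t 4.35 p [0.6    0.0576 0.1103] rad 0.0437519556006944 ang 0.0021943784435124736 yawdir -0.0010105984632869103 F [0.0374 1.6158 0.4223] w 0.9915415572244296
goal [0.5992 0.0576 0.11  ] travel [ 0.0001 -0.0007  0.0003] yaw -0.0010105984632869103
```

```bash
python3 -m inch '[{"travel":[0,0.0005,0],"yaw":0,"grip":0.085},{"travel":[0,0.001,0],"yaw":0,"grip":0.085},{"travel":[0,0.0015,0],"yaw":0,"grip":0.085},{"travel":[0,0.002,0],"yaw":0,"grip":0.085},{"travel":[0,0.002,0],"yaw":0,"grip":0.085},{"travel":[0,0.002,0],"yaw":0,"grip":0.085},{"travel":[0,0.002,0],"yaw":0,"grip":0.085},{"travel":[0,0.002,0],"yaw":0,"grip":0.085}]'
python3 to.py;python3 -m inch '[{"travel":[0,0.0005,0],"yaw":0,"grip":0.085},{"travel":[0,0.001,0],"yaw":0,"grip":0.085},{"travel":[0,0.0015,0],"yaw":0,"grip":0.085},{"travel":[0,0.0015,0],"yaw":0,"grip":0.085},{"travel":[0,0.0015,0],"yaw":0,"grip":0.085},{"travel":[0,0.0015,0],"yaw":0,"grip":0.085},{"travel":[0,0.0015,0],"yaw":0,"grip":0.085},{"travel":[0,0.0015,0],"yaw":0,"grip":0.085}]'
python3 to.py
```

```text
clock: 5.02
ee_pos: [0.6019, 0.058, 0.1103]
ee_rot: [[-0.181, 0.983, -0.0], [0.983, 0.181, 0.0], [0.0, 0.0, -1.0]]
force: [-0.0, -0.2, 0.6]
gripper_width: 0.995
grasp_force: 0.0
t 5.02 p [0.6019 0.058  0.1103] rad 0.041791018526361676 ang 0.0018049265262948255 yawdir -0.0010386198930578405 F [-0.0225 -0.2469  0.5808] w 0.9947252346234329
clock: 5.68
ee_pos: [0.6034, 0.0583, 0.1103]
ee_rot: [[-0.181, 0.983, -0.0], [0.983, 0.181, 0.0], [0.0, 0.0, -1.0]]
force: [-0.7, -0.4, 0.4]
gripper_width: 0.991
grasp_force: 0.0
t 5.68 p [0.6034 0.0583 0.1103] rad 0.040278487517547944 ang 0.0016905287398336355 yawdir -0.0009893455366843107 F [-0.6834 -0.3694  0.4257] w 0.991473384962015
```

```bash
for i in 1 2; do :; done; python3 -m inch '[{"travel":[0,0.0005,0],"yaw":0,"grip":0.085},{"travel":[0,0.001,0],"yaw":0,"grip":0.085},{"travel":[0,0.0015,0],"yaw":0,"grip":0.085},{"travel":[0,0.0015,0],"yaw":0,"grip":0.085},{"travel":[0,0.0015,0],"yaw":0,"grip":0.085},{"travel":[0,0.0015,0],"yaw":0,"grip":0.085},{"travel":[0,0.0015,0],"yaw":0,"grip":0.085},{"travel":[0,0.0015,0],"yaw":0,"grip":0.085}]'
python3 to.py
```

```text
clock: 6.35
ee_pos: [0.6039, 0.0584, 0.1101]
ee_rot: [[-0.181, 0.983, -0.002], [0.983, 0.181, -0.0], [0.0, -0.002, -1.0]]
force: [-4.1, -2.0, 3.0]
gripper_width: 0.997
grasp_force: 2.6
t 6.35 p [0.6039 0.0584 0.1101] rad 0.039813111082950256 ang 0.0009273616014673636 yawdir -0.0010893183699274833 F [-4.0849 -1.9631  2.9785] w 0.9968518412098781
```

Contact at about 4.5 N. I'll increase the inward push to roughly 20 N and then start lifting.

```bash
python3 -m inch '[{"travel":[0,0.001,0],"yaw":0,"grip":0.085},{"travel":[0,0.002,0],"yaw":0,"grip":0.085},{"travel":[0,0.003,0],"yaw":0,"grip":0.085},{"travel":[0,0.003,0],"yaw":0,"grip":0.085},{"travel":[0,0.003,-0.001],"yaw":0,"grip":0.085},{"travel":[0,0.003,-0.002],"yaw":0,"grip":0.085},{"travel":[0,0.003,-0.002],"yaw":0,"grip":0.085},{"travel":[0,0.003,-0.002],"yaw":0,"grip":0.085}]'
python3 to.py
```

```text
clock: 7.02
ee_pos: [0.6038, 0.0587, 0.11]
ee_rot: [[-0.181, 0.983, -0.008], [0.984, 0.181, -0.001], [0.001, -0.008, -1.0]]
force: [-8.9, -3.0, -3.4]
gripper_width: 0.994
grasp_force: 4.8
t 7.02 p [0.6038 0.0587 0.11  ] rad 0.03978486917290695 ang -0.006619257614485313 yawdir -0.0012772862316687283 F [-8.9154 -3.0242 -3.3575] w 0.9937595087064668
```

```bash
python3 -m inch '[{"travel":[0,0.001,0],"yaw":0,"grip":0.085},{"travel":[0,0.002,0],"yaw":0,"grip":0.085},{"travel":[0,0.003,0],"yaw":0,"grip":0.085},{"travel":[0,0.004,-0.001],"yaw":0,"grip":0.085},{"travel":[0,0.004,-0.002],"yaw":0,"grip":0.085},{"travel":[0,0.004,-0.003],"yaw":0,"grip":0.085},{"travel":[0,0.004,-0.004],"yaw":0,"grip":0.085},{"travel":[0,0.004,-0.004],"yaw":0,"grip":0.085}]'
python3 to.py
```

```text
clock: 7.68
ee_pos: [0.6039, 0.0592, 0.1123]
ee_rot: [[-0.181, 0.983, -0.017], [0.984, 0.181, -0.001], [0.002, -0.017, -1.0]]
force: [-16.8, -3.7, -5.0]
gripper_width: 0.994
grasp_force: 8.4
t 7.68 p [0.6039 0.0592 0.1123] rad 0.03964406199562437 ang -0.018445207552226534 yawdir -0.0014370283301791686 F [-16.8222  -3.7318  -5.043 ] w 0.9937240683607319
```

```bash
python3 -m inch '[{"travel":[0,0.001,-0.001],"yaw":0,"grip":0.085},{"travel":[0,0.002,-0.002],"yaw":0,"grip":0.085},{"travel":[0,0.002,-0.003],"yaw":0,"grip":0.085},{"travel":[0,0.002,-0.004],"yaw":0,"grip":0.085},{"travel":[0,0.002,-0.005],"yaw":0,"grip":0.085},{"travel":[0,0.002,-0.006],"yaw":0,"grip":0.085},{"travel":[0,0.002,-0.006],"yaw":0,"grip":0.085},{"travel":[0,0.002,-0.006],"yaw":0,"grip":0.085}]'
python3 to.py
python3 - <<'E'
from h import *
p,d,X=snap('wrist','w4')
hsv=cv2.cvtColor(cv2.imread('pics/w4.png'),cv2.COLOR_BGR2HSV)
for n in('w3','w4'):
    hsv=cv2.cvtColor(cv2.imread(f'pics/{n}.png'),cv2.COLOR_BGR2HSV);X=np.load(f'pics/{n}_X.npy')
    m=cv2.inRange(hsv,(15,110,60),(32,255,255))>0;m[:,:165]=0;m[:,250:]=0;m[:180]=0;m[:,:]&=X[...,2]>.1
    q=X[m];print(n,len(q),np.percentile(q,[50,90,97],axis=0))
E
```

```text
clock: 8.35
ee_pos: [0.6039, 0.0595, 0.1172]
ee_rot: [[-0.18, 0.983, -0.021], [0.984, 0.18, -0.002], [0.002, -0.021, -1.0]]
force: [-20.2, -4.6, -5.7]
gripper_width: 0.993
grasp_force: 10.3
t 8.35 p [0.6039 0.0595 0.1172] rad 0.03959950968573516 ang -0.02507369897603634 yawdir -0.0015304306223947184 F [-20.1988  -4.6298  -5.7165] w 0.9932856703757449
w3 3147 [[0.56664235 0.068907   0.14970247]
 [0.57266533 0.08430679 0.15142318]
 [0.57474033 0.08577407 0.15191417]]
w4 3092 [[0.56815088 0.06539249 0.1576764 ]
 [0.57432586 0.08452148 0.15913769]
 [0.57646245 0.08685331 0.15963357]]
```

The band has risen about 7.7 mm along with the tool, so the grip on the bar isn't slipping. I'll lift a further 6 mm.

```bash
python3 -m inch '[{"travel":[0,0.001,-0.001],"yaw":0,"grip":0.085},{"travel":[0,0.001,-0.002],"yaw":0,"grip":0.085},{"travel":[0,0.001,-0.003],"yaw":0,"grip":0.085},{"travel":[0,0.001,-0.004],"yaw":0,"grip":0.085},{"travel":[0,0.001,-0.005],"yaw":0,"grip":0.085},{"travel":[0,0.001,-0.006],"yaw":0,"grip":0.085},{"travel":[0,0.001,-0.006],"yaw":0,"grip":0.085},{"travel":[0,0.001,-0.006],"yaw":0,"grip":0.085}]'
cat > band.py <<'E'
from h import *
import sys
from to import show
n=sys.argv[1];show(env.read_state());snap('wrist',n)
hsv=cv2.cvtColor(cv2.imread(f'pics/{n}.png'),cv2.COLOR_BGR2HSV);X=np.load(f'pics/{n}_X.npy')
m=cv2.inRange(hsv,(15,110,60),(32,255,255))>0;m[:,:165]=0;m[:,250:]=0;m[:180]=0;m[:,:]&=X[...,2]>.1
q=X[m];print('band rise mm',1e3*(np.percentile(q[:,2],[50,90,97])-[.1497,.1514,.1519]))
c=q[q[:,2]>np.percentile(q[:,2],50)][:,:2];v=cv2.fitLine(c.astype(np.float32),cv2.DIST_HUBER,0,.01,.01).ravel();a=np.arctan2(-v[0],v[1]);a=(a+np.pi/2)%np.pi-np.pi/2
print('band dir minus yaw',a-.183)
E
python3 band.py w5
```

```text
clock: 9.07
ee_pos: [0.6039, 0.0596, 0.1227]
ee_rot: [[-0.18, 0.983, -0.023], [0.984, 0.18, -0.002], [0.002, -0.023, -1.0]]
force: [-21.6, -5.3, -7.1]
gripper_width: 0.993
grasp_force: 11.2
t 9.07 p [0.6039 0.0596 0.1227] rad 0.03956683839820581 ang -0.028880273654969146 yawdir -0.001485849190473676 F [-21.5948  -5.3261  -7.1399] w 0.9926021748268907
band rise mm [13.5115 13.1998 13.2422]
band dir minus yaw 0.013143629
```

The pin is up about 13 mm, clear of its hole. I'll swing it about the pivot in two halves, turning the tool with the arm.

```bash
python3 -m inch '[{"travel":[-0.0008,0.001,0],"yaw":-0.027,"grip":0.085},{"travel":[-0.0016,0.001,0],"yaw":-0.054,"grip":0.085},{"travel":[-0.0023,0.001,0],"yaw":-0.081,"grip":0.085},{"travel":[-0.0031,0.0012,0],"yaw":-0.108,"grip":0.085},{"travel":[-0.0039,0.0013,0],"yaw":-0.135,"grip":0.085},{"travel":[-0.0046,0.0014,0],"yaw":-0.162,"grip":0.085},{"travel":[-0.0054,0.0015,0],"yaw":-0.19,"grip":0.085},{"travel":[-0.0054,0.0015,0],"yaw":-0.19,"grip":0.085}]'
python3 band.py w6
```

```text
clock: 9.78
ee_pos: [0.605, 0.0536, 0.1221]
ee_rot: [[-0.363, 0.931, -0.026], [0.932, 0.363, -0.003], [0.006, -0.026, -1.0]]
force: [-25.4, -8.0, -7.2]
gripper_width: 0.995
grasp_force: 13.1
t 9.78 p [0.605  0.0536 0.1221] rad 0.03990882758903798 ang 0.12557128858726224 yawdir 0.18851099083463047 F [-25.357   -7.9961  -7.2194] w 0.9945624142232296
band rise mm [12.8976 12.7423 12.7563]
band dir minus yaw 0.1707457
```

```bash
python3 -m inch '[{"travel":[-0.0008,0,0],"yaw":-0.027,"grip":0.085},{"travel":[-0.0016,0,0],"yaw":-0.054,"grip":0.085},{"travel":[-0.0023,0.0001,0],"yaw":-0.081,"grip":0.085},{"travel":[-0.0031,0.0002,0],"yaw":-0.108,"grip":0.085},{"travel":[-0.0039,0.0003,0],"yaw":-0.135,"grip":0.085},{"travel":[-0.0046,0.0004,0],"yaw":-0.162,"grip":0.085},{"travel":[-0.0054,0.0005,0],"yaw":-0.19,"grip":0.085},{"travel":[-0.0054,0.0005,0],"yaw":-0.19,"grip":0.085}]'
python3 band.py w7
```

```text
clock: 10.5
ee_pos: [0.6074, 0.0469, 0.122]
ee_rot: [[-0.531, 0.847, -0.027], [0.847, 0.531, -0.006], [0.009, -0.026, -1.0]]
force: [-25.0, -13.1, -7.2]
gripper_width: 0.997
grasp_force: 14.5
t 10.5 p [0.6074 0.0469 0.122 ] rad 0.04029782338562733 ang 0.3027970540323482 yawdir 0.376945106644989 F [-24.9974 -13.0995  -7.2212] w 0.9966439591672697
band rise mm [12.7602 12.7483 12.7649]
band dir minus yaw 0.35343096
```

The band line reads about 0.35. To measure the arm angle better, I'll compare the board's corners before and after.

```bash
cat > board.py <<'E'
from h import *
import sys
B=np.array([.643,.0657])
for n in sys.argv[1:]:
    hsv=cv2.cvtColor(cv2.imread(f'pics/{n}.png'),cv2.COLOR_BGR2HSV);X=np.load(f'pics/{n}_X.npy')
    m=((X[...,2]>.045)&(X[...,2]<.075)&(cv2.inRange(hsv,(45,70,20),(90,255,255))>0)).astype(np.uint8)
    k,l,st,ce=cv2.connectedComponentsWithStats(cv2.morphologyEx(m,cv2.MORPH_CLOSE,np.ones((5,5))));i=1+st[1:,4].argmax()
    q=X[(l==i)&(m>0)][:,:2]; r=cv2.minAreaRect(q.astype(np.float32));d=q.mean(0)-B
    dm=np.array(r[0])-B
    print(n,len(q),'rect',r[1],'ang',np.deg2rad(r[2])-.183,'dir of centre',np.arctan2(d[1],d[0])-.183,np.arctan2(dm[1],dm[0])-.183)
E
python3 -c "
from h import *
snap('top','top7')"
python3 board.py w1 w2 w4 w5 w6 w7 top0 top7
```

```text
w1 3703 rect (0.06459864974021912, 0.09925170987844467) ang 0.00462632340929392 dir of centre 0.08451812282142712 -0.10075253832764804
w2 5895 rect (0.0648757666349411, 0.09926851093769073) ang 0.004206059944522583 dir of centre 0.19559583909116424 -0.11172089362606732
w4 8715 rect (0.0653073638677597, 0.09987516701221466) ang -0.007251458276243572 dir of centre 0.40128483223777206 -0.11713816027257781
w5 8434 rect (0.06514431536197662, 0.09952443838119507) ang -0.00927930564352758 dir of centre 0.35675117492193437 -0.11215371053207958
w6 8400 rect (0.06527116149663925, 0.09949018061161041) ang 0.1594367431029543 dir of centre 0.5037580325210946 0.03153915062044377
w7 8341 rect (0.0651174783706665, 0.1001683697104454) ang 0.3382472376452725 dir of centre 0.6774411258046138 0.17554475134152864
top0 479 rect (0.06690105050802231, 0.10208194702863693) ang 0.0009097323052770223 dir of centre -0.023709594889998492 -0.023979691015314164
top7 2 rect (0.002187613397836685, 0.0) ang 1.535766084333552 dir of centre 1.4506514006314817 1.4506514353174533
```

The board angle gives the arm at about 0.34, so it needs about 0.04 more.

```bash
python3 -m inch '[{"travel":[-0.0006,0,0],"yaw":-0.02,"grip":0.085},{"travel":[-0.0013,0.0001,0],"yaw":-0.045,"grip":0.085},{"travel":[-0.0013,0.0001,0],"yaw":-0.045,"grip":0.085},{"travel":[-0.0013,0.0001,0],"yaw":-0.045,"grip":0.085},{"travel":[-0.0013,0.0001,0],"yaw":-0.045,"grip":0.085},{"travel":[-0.0013,0.0001,0],"yaw":-0.045,"grip":0.085},{"travel":[-0.0013,0.0001,0],"yaw":-0.045,"grip":0.085},{"travel":[-0.0013,0.0001,0],"yaw":-0.045,"grip":0.085}]'
python3 band.py w8; python3 board.py w8
```

```text
clock: 11.27
ee_pos: [0.6082, 0.0453, 0.1221]
ee_rot: [[-0.567, 0.823, -0.027], [0.824, 0.567, -0.007], [0.009, -0.026, -1.0]]
force: [-25.2, -16.3, -7.7]
gripper_width: 0.994
grasp_force: 15.0
t 11.27 p [0.6082 0.0453 0.1221] rad 0.0403571515625659 ang 0.3458425002235757 yawdir 0.4203738174922393 F [-25.1908 -16.2523  -7.6585] w 0.9943294963604548
band rise mm [12.9246 12.7904 12.8605]
band dir minus yaw 0.3965623
w8 8354 rect (0.06531431525945663, 0.09981270134449005) ang 0.38239096363658537 dir of centre 0.7186716850649304 0.22651519463178443
```

The arm now reads 0.382. I'll lower the pin with the tool, watching the vertical force.

```bash
python3 -m inch '[{"travel":[0,0,0.0015],"yaw":0,"grip":0.085},{"travel":[0,0,0.003],"yaw":0,"grip":0.085},{"travel":[0,0,0.0045],"yaw":0,"grip":0.085},{"travel":[0,0,0.006],"yaw":0,"grip":0.085},{"travel":[0,0,0.0075],"yaw":0,"grip":0.085},{"travel":[0,0,0.009],"yaw":0,"grip":0.085},{"travel":[0,0,0.009],"yaw":0,"grip":0.085},{"travel":[0,0,0.009],"yaw":0,"grip":0.085}]'
python3 band.py w9; python3 board.py w9
```

```text
clock: 11.98
ee_pos: [0.6082, 0.0453, 0.1133]
ee_rot: [[-0.567, 0.823, -0.026], [0.824, 0.567, -0.007], [0.009, -0.026, -1.0]]
force: [-26.0, -16.4, -6.0]
gripper_width: 0.996
grasp_force: 15.0
t 11.98 p [0.6082 0.0453 0.1133] rad 0.04033924386026063 ang 0.3470304966039948 yawdir 0.4202749611955257 F [-26.0029 -16.3533  -5.9852] w 0.9958240602716304
band rise mm [4.1316 4.0335 4.0772]
band dir minus yaw 0.39776298
w9 8760 rect (0.06537703424692154, 0.0997694879770279) ang 0.3825253866926071 dir of centre 0.7950877648943553 0.22593439612073607
```

The pin is at 4 mm, inside the hole. I'll lower it the rest of the way, then ease off outward so the finger leaves the bar.

```bash
python3 -m inch '[{"travel":[0,0,0.002],"yaw":0,"grip":0.085},{"travel":[0,0,0.004],"yaw":0,"grip":0.085},{"travel":[0,-0.003,0.004],"yaw":0,"grip":0.085},{"travel":[0,-0.006,0.004],"yaw":0,"grip":0.085},{"travel":[0,-0.01,0.004],"yaw":0,"grip":0.085},{"travel":[0,-0.014,0.004],"yaw":0,"grip":0.085},{"travel":[0,-0.018,0.004],"yaw":0,"grip":0.085},{"travel":[0,-0.018,0.004],"yaw":0,"grip":0.085}]'
python3 band.py w10; python3 board.py w10
```

```text
clock: 12.7
ee_pos: [0.6063, 0.0389, 0.116]
ee_rot: [[-0.57, 0.821, 0.002], [0.821, 0.57, 0.0], [-0.001, 0.002, -1.0]]
force: [0.1, 0.1, 1.0]
gripper_width: 0.995
grasp_force: 0.0
t 12.7 p [0.6063 0.0389 0.116 ] rad 0.045420604625081656 ang 0.4474578634639869 yawdir 0.4238357406904459 F [0.1196 0.1435 1.0227] w 0.9952884297649884
band rise mm [ 0.0597 -0.0074 -0.0269]
band dir minus yaw 0.39266893
w10 8618 rect (0.06500169634819031, 0.0998268723487854) ang 0.3919089016354467 dir of centre 0.8111457562384092 0.23210782436944072
```

The pin is fully home (rise 0.0 mm) and the finger is free. I'll lift straight out.

```bash
python3 -m inch '[{"travel":[0,-0.002,0],"yaw":0,"grip":0.085},{"travel":[0,-0.002,-0.015],"yaw":0,"grip":0.085},{"travel":[0,-0.002,-0.035],"yaw":0,"grip":0.085},{"travel":[0,-0.002,-0.055],"yaw":0,"grip":0.085},{"travel":[0,-0.002,-0.075],"yaw":0,"grip":0.085},{"travel":[0,-0.002,-0.095],"yaw":0,"grip":0.085},{"travel":[0,-0.002,-0.11],"yaw":0,"grip":0.085},{"travel":[0,-0.002,-0.11],"yaw":0,"grip":0.085}]'
python3 -m inch '[{"travel":[0,0,0],"yaw":0,"grip":0.085},{"travel":[0,0,0],"yaw":0,"grip":0.085},{"travel":[0,0,0],"yaw":0,"grip":0.085},{"travel":[0,0,0],"yaw":0,"grip":0.085},{"travel":[0,0,0],"yaw":0,"grip":0.085},{"travel":[0,0,0],"yaw":0,"grip":0.085},{"travel":[0,0,0],"yaw":0,"grip":0.085},{"travel":[0,0,0],"yaw":0,"grip":0.085}]'
python3 -c "
from h import *
p,d,X=snap('wrist','w11');print(np.nanmax(X[150:300,150:300,2]))"; python3 board.py w11
```

```text
clock: 13.42
ee_pos: [0.6063, 0.0381, 0.2295]
ee_rot: [[-0.571, 0.821, 0.008], [0.821, 0.571, -0.0], [-0.005, 0.006, -1.0]]
force: [1.0, -0.8, 0.3]
gripper_width: 0.993
grasp_force: 0.0
clock: 14.08
ee_pos: [0.6039, 0.038, 0.2251]
ee_rot: [[-0.57, 0.821, -0.0], [0.821, 0.57, 0.0], [0.0, -0.0, -1.0]]
force: [-1.2, 0.5, 0.5]
gripper_width: 0.995
grasp_force: 0.0
0.27355071991541724
w11 4137 rect (0.06499581784009933, 0.09925366193056107) ang 0.39356132651281367 dir of centre 0.4311978906593103 0.24846348032845655
```

View pics/w11.png

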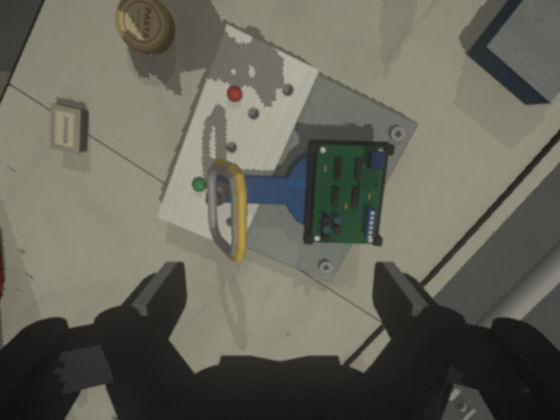

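The wrist view shows the arm end and pin at (220,190) beside the green stud (199,184). The middle hole is now empty, the tin and box haven't moved, and the gripper is well clear.

```bash
python3 -c "
from station import env
print(env.finish_job())"
```

```text
the job is handed in; nothing more can be done
None
```

I raised the pin about 13 mm, swung the arm one hole to the green stud, let the pin drop fully home there, left the gripper clear of everything and handed the job in; the hand-in gave no verdict.

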